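Strip a sieve nest down to its coarse sieve

ROBOT

A 6-joint arm with a two-finger parallel gripper is mounted at the origin on a cart in front of the work surface, level with it; the furniture and walls round the work are solid. World frame = base frame: x ahead of the robot, y to its left, z up, the work surface at z = 0. Lengths are in m, angles in rad, forces in N, time in s.
With the tool pointing down it reaches from about 0.375 to 0.975 m from the base axis. Payload 3.8 kg.
Tool frame: the origin (TCP) lies midway between the tips of the shut fingers; the grasp point (between the pads) lies 19 mm behind it; x points along the fingers, y is the direction in which the jaws open and shut, and the axes are right-handed (so a half turn about x gives the same grasp; the last joint's range is limited). The gripper opens to 88 mm and grips with 3 to 60 N. Pads are 18 mm wide; open, the fingers measure 123 mm over their backs; the gripper's body (75 mm by 187 mm) begins 45 mm behind the grasp point.
Start: joints at [1.101, 0.264, 1.604, -0, 1.274, -0.037], TCP at [0.283, 0.613, 0.203] pointing down, gripper open.
Joint ranges: [-2.63, 2.63], [-0.94, 2.18], [0.31, 2.57], [-1.31, 4.45], [0, 2.66], [-2.55, 2.55]. Speed limits (rad/s): [2.57, 2.57, 3.14, 3.14, 3.14, 3.14].

INTERFACE

Orientations are given as a rotation vector (axis times angle).
In Python, from cell import manip, inverse_kinematics, cams, order gives the robot as it stands. Calls block until the motion is done:
- manip.move_pose(position, orientation): joint-space move of the TCP to a pose.
- manip.move_linear(position, rate=0.15, rot=None): straight line of the TCP; rot=None keeps the orientation; rate is the mean speed in m/s.
- manip.set_joints(angles): joint-space move.
- manip.set_gripper(opening, force=None): finger opening in m; force is the grip in N (None keeps the last); returns when the fingers have stopped.
- manip.dwell(seconds).
- inverse_kinematics(position, orientation): joint angles nearest the present ones, or None.
- manip.state(): the state.
- cams.capture(name): name is "scene" or "side" or "wrist"; returns a dict with "image" (480x640x3 uint8, blue, green, red), "z_map" (480x640 float32, m along the optical axis (not along the pixel's ray), 0 where there is no reading), "intrinsics" (3x3 intrinsics, pixels), "k1" (the pictures are not rectified: a ray, as slopes to the right and down, at radius r is drawn at 1 + k1 r^2 times it, then the intrinsics apply), "position" and "orientation" of the camera in the world; the wrist camera has in their place "T_tool_cam" (4x4, takes a point from camera to tool coordinates, whose origin is the TCP and whose axes are the tool frame's). Camera axes: x right, y down, z forward; pixel columns grow to the right and rows downward; lengths in m; the calibration is good to about 2 mm. A picture is of the moment at which its call begins: read the wrist's pose just before it.
A pose or a line that the arm cannot do raises manip.IKError and nothing moves.
- order.close_job(): hands the job in, once; it reports no verdict.
The state is a dict: "clock": time; "joint_pos": joint angles; "joint_velocities": joint speeds; "tau": joint torques, N m; "tool_pos": TCP position; "tcp_rot": TCP orientation; "contact_force": force on the tool from outside, world axes, zero at the start; "moment": the same for the moment, N m; "gripper_width": finger opening in m.
Only numpy, scipy, OpenCV 4.12 (cv2) and the standard library are available. Lean on these libraries where they do the work, as an engineer would, in place of code of your own. Each camera call takes 0.05 s, during which the arm holds its last target.

TASK

The next sample needs only the coarse cut, so strip down the nest on the sieve shaker: take out the medium sieve (yellow band) and the fine sieve (red band) and stand each one upright in the dish of its own colour. Then the nest must be closed again: the coarse sieve (blue band) seated upright in the shaker's receiver pan, with the lid seated on it; you may park them meanwhile, for instance in the blue dish. The meshes are delicate, so set things down without dropping or tipping them, and leave the dishes and the small beaker where they stand.

Things in the scene. Friction and masses are not known exactly. Their poses are not given: they have to be found in the camera images.
- shaker: white round sieve shaker, fixed, 128 mm across (its dial on its -x side reaches 73 mm). Origin: on its axis at bench level, z up. The open steel receiver pan is clamped on its top plate (42 mm up): 60 mm outside, 54 inside, rim at 68 mm. A sieve seated in it has its underside at 60 mm. Start: red, yellow, blue sieve stacked in it (undersides at 60, 84, 108 mm), lid on top.
- sieve_blue: the coarse sieve: steel frame, blue band, coarse mesh, 80 g. Origin: centre of its underside, z up. 0 to 8 mm: spigot, 50 mm wide (45 at its foot), nests in the 54 mm wide open top of what stands below (2 mm play all round); 8 to 32 mm: frame, 60 mm outside. Start: top sieve of the nest, lid on it; can be lifted by its frame with the lid on.
- sieve_yellow: the medium sieve: steel frame, yellow band, medium mesh, 80 g. Origin: centre of its underside, z up. 0 to 8 mm: spigot, 50 mm wide (45 at its foot), nests in the 54 mm wide open top of what stands below (2 mm play all round); 8 to 32 mm: frame, 60 mm outside. Start: the middle sieve.
- sieve_red: the fine sieve: steel frame, red band, fine mesh, 80 g. Origin: centre of its underside, z up. 0 to 8 mm: spigot, 50 mm wide (45 at its foot), nests in the 54 mm wide open top of what stands below (2 mm play all round); 8 to 32 mm: frame, 60 mm outside. Start: the lowest sieve, in the receiver pan.
- lid: steel lid, black knob, 60 g. Origin: centre of its underside, z up. 0 to 6 mm: spigot, 50 mm wide, sits inside a sieve top with 2 mm play; 6 to 9 mm: plate, 57.6 mm wide, rests on the sieve rim; knob 20 mm in diameter from 14 to 26 mm. Seated, its origin is 26 mm above the sieve origin.
- dish_blue: round blue enamelled dish, loose, 0.35 kg: 92 mm outside, rim 10 mm high, flat floor 4 mm above its underside, 76 mm wide. Origin: centre of its underside, z up. A sieve stands in it on its spigot, sieve origin 4 mm above the dish origin, frame clear above the rim. Empty; the coarse sieve may be parked in it.
- dish_yellow: round yellow enamelled dish, loose, 0.35 kg: 92 mm outside, rim 10 mm high, flat floor 4 mm above its underside, 76 mm wide. Origin: centre of its underside, z up. A sieve stands in it on its spigot, sieve origin 4 mm above the dish origin, frame clear above the rim. The yellow sieve belongs in it.
- dish_red: round red enamelled dish, loose, 0.35 kg: 92 mm outside, rim 10 mm high, flat floor 4 mm above its underside, 76 mm wide. Origin: centre of its underside, z up. A sieve stands in it on its spigot, sieve origin 4 mm above the dish origin, frame clear above the rim. The red sieve belongs in it.
- beaker_small: small glass beaker, 76 mm across its lip and 85 mm high, a bystander. Origin: centre of its underside.

How it is judged:
By the outcome, as a careful person would: the job done as asked, in the order asked, and still so for the second after the job is handed in, with the robot touching nothing.
It also fails if it takes over 104 s, if anything falls off the work surface, if the arm or the gripper's body presses on something with over 40 N, if the wrist force passes 120 N, or if a joint passes its speed limit or range.

## Working session

There is one attempt and no reset: what is moved stays moved. The work goes in short steps, each a Python script; the robot and the scene stay as the last script left them, time stands still between calls to the robot, and variables do not carry over. Pictures are saved under pics/ and viewed, and the job is handed in when it is done.

```bash
ls; mkdir -p pics; python3 - <<'E'
from cell import manip, cams
import cv2
for n in ("scene","side","wrist"):
    s=manip.state()
    c=cams.capture(n); cv2.imwrite(f"pics/{n}0.png",c["image"])
    print(n,c["intrinsics"].tolist(),c["k1"],c.get("position"),c.get("orientation"),c.get("T_tool_cam"))
print(manip.state())
E
```

```text
pics
scene [[525.1786538898581, 0.0, 320.04780550934464], [0.0, 525.1786538898581, 240.55670850629997], [0.0, 0.0, 1.0]] -0.07685936132294624 [-0.03464015 -0.90559575  0.7237112 ] [-2.04420886  0.50007042 -0.27260987] None
side [[487.31680517145173, 0.0, 324.7106169677318], [0.0, 487.31680517145173, 243.91071530833366], [0.0, 0.0, 1.0]] 0.03211695939840681 [ 0.08725568 -0.72500049  0.52984884] [-2.00109155  0.47284138 -0.28025413] None
wrist [[401.89386461740594, 0.0, 318.36871992863945], [0.0, 401.89386461740594, 237.16377059524888], [0.0, 0.0, 1.0]] -0.08351075221548529 None None [[ 4.89616387e-04 -2.64528289e-01  9.64377802e-01 -1.82614456e-01]
 [ 9.99999880e-01  1.32804922e-04 -4.71273466e-04 -7.54537614e-04]
 [-3.40895498e-06  9.64377917e-01  2.64528322e-01 -6.73064656e-02]
 [ 0.00000000e+00  0.00000000e+00  0.00000000e+00  1.00000000e+00]]
{'clock': 0.15, 'joint_pos': array([ 1.10110701e+00,  2.64609879e-01,  1.60503542e+00,  1.44410346e-05,
        1.27371690e+00, -3.68960750e-02]), 'joint_velocities': array([-2.07808643e-03, -2.08920319e-03, -4.71343787e-03,  5.98991964e-04,
        1.24840801e-03, -9.38855275e-05]), 'tau': array([ 5.70562042e-04, -5.02846599e+01, -3.57469833e+01,  7.30129145e-02,
        2.50126852e-02, -1.10546293e-04]), 'tool_pos': array([0.28281949, 0.61222313, 0.20226746]), 'tcp_rot': array([ 0.33810744,  1.54447126, -0.34081032]), 'contact_force': array([ 0.62909774, -0.35736719, -0.57556904]), 'moment': array([-0.01041375, -0.03136822,  0.02780389]), 'gripper_width': 0.08797783644017589}
```

View pics/scene0.png

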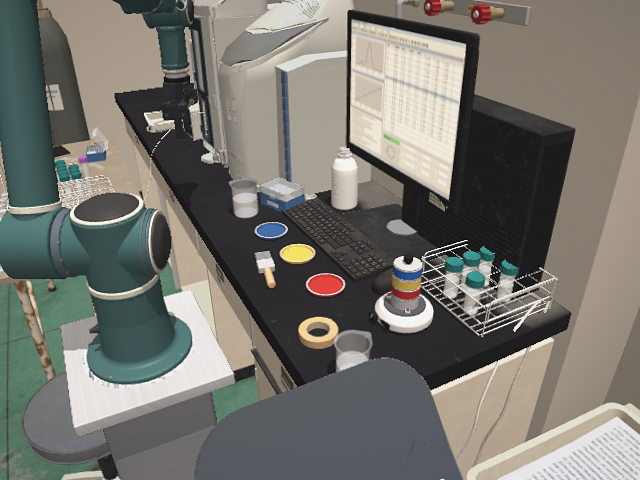

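View pics/side0.png

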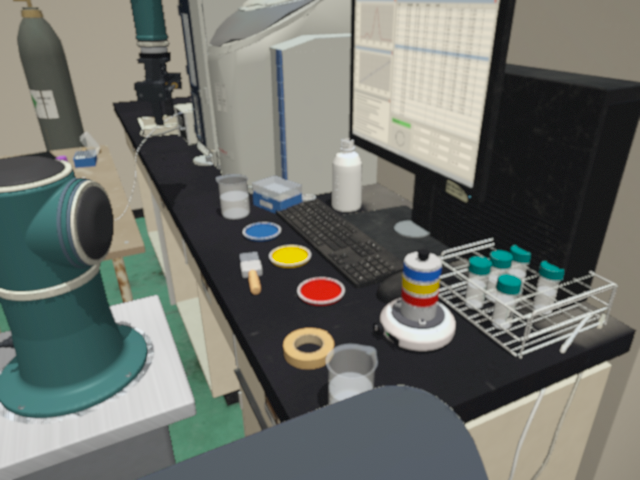

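View pics/wrist0.png

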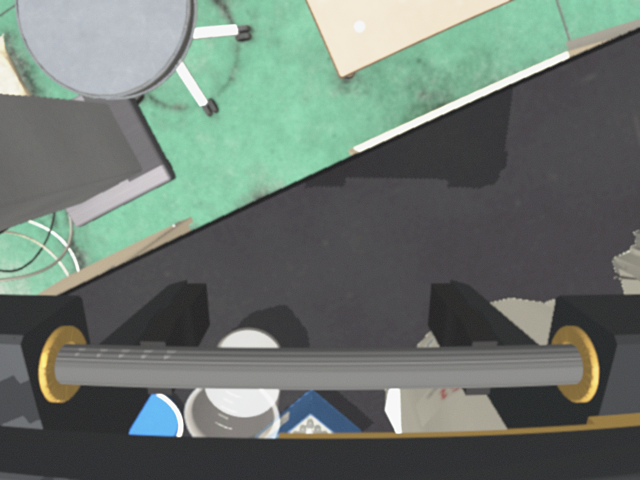

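```bash
cat > h.py <<'E'
import numpy as np, cv2
from scipy.spatial.transform import Rotation as R
from scipy.optimize import least_squares
def pose(c,s=None):
    if c.get("T_tool_cam") is not None and s is not None:
        T=np.eye(4);T[:3,:3]=R.from_rotvec(s["tcp_rot"]).as_matrix();T[:3,3]=s["tool_pos"]
        return T@np.array(c["T_tool_cam"])
    T=np.eye(4);T[:3,:3]=R.from_rotvec(c["orientation"]).as_matrix();T[:3,3]=c["position"];return T
def rays(c,uv):
    uv=np.asarray(uv,float).reshape(-1,1,2)
    # drawn = ray*(1+k1 r^2) = opencv model with k1
    return np.c_[cv2.undistortPoints(uv,c["intrinsics"],np.array([c["k1"],0,0,0,0.]))[:,0],np.ones(len(uv))]
def cloud(c,s=None):
    v,u=np.mgrid[:480,:640]
    r=rays(c,np.c_[u.ravel(),v.ravel()])
    T=pose(c,s); P=(r*c["z_map"].ravel()[:,None])@T[:3,:3].T+T[:3,3]
    P[c["z_map"].ravel()<=0]=np.nan
    return P.reshape(480,640,3)
def onplane(c,uv,z,s=None):
    T=pose(c,s); d=rays(c,uv)@T[:3,:3].T
    return T[:3,3]+d*((z-T[2,3])/d[:,2])[:,None]
def circ(xy,rad=None,loss="soft_l1"):
    x0=np.r_[xy.mean(0),0.03 if rad is None else rad]
    if rad is None: f=lambda p:np.hypot(*(xy-p[:2]).T)-p[2]; 
    else: f=lambda p:np.hypot(*(xy-p[:2]).T)-rad; x0=x0[:2]
    r=least_squares(f,x0,loss=loss,f_scale=0.001); return r.x,np.sqrt(np.mean(r.fun**2))
def masks(img):
    h=cv2.cvtColor(img,cv2.COLOR_BGR2HSV)
    H,S,V=h[...,0].astype(int),h[...,1],h[...,2]
    k=(S>120)&(V>70)
    return dict(blue=k&(abs(H-108)<12),yellow=k&(abs(H-27)<7),red=k&((H<7)|(H>173)))
E
python3 - <<'E'
from h import *
from cell import cams
for n in("scene","side"):
    c=cams.capture(n); P=cloud(c); m=masks(c["image"])
    for k in m:
        nn,lab,st,ce=cv2.connectedComponentsWithStats(m[k].astype(np.uint8))
        for i in range(1,nn):
            if st[i,4]<60: continue
            p=P[lab==i]; q=np.nanmedian(p,0)
            if not(0.2<q[0]<1.1 and abs(q[1])<.8 and q[2]<.25): continue
            cs,_=cv2.findContours((lab==i).astype(np.uint8),cv2.RETR_EXTERNAL,cv2.CHAIN_APPROX_NONE)
            xy=onplane(c,max(cs,key=len)[:,0],0.005)[:,:2]
            print(n,k,st[i],ce[i].round(),q.round(4),"circ",[np.round(a,4) for a in circ(xy)])
    for nm,lo,hi in(("shk",.03,.045),("stack",.075,.135),("top",.136,.2)):
        w=(P[...,2]>lo)&(P[...,2]<hi)
        print(nm,w.sum())
E
```

```text
scene blue [261 193  25  18 149] [272. 202.] [0.4897 0.4678 0.0247] circ [array([0.4978, 0.4869, 0.0387]), np.float64(0.0193)]
scene blue [287 194  17  15 108] [295. 201.] [0.5494 0.4216 0.031 ] circ [array([0.572 , 0.4689, 0.0275]), np.float64(0.0127)]
scene blue [257 223  28  14 302] [270. 230.] [0.4309 0.3336 0.0053] circ [array([0.4309, 0.335 , 0.0385]), np.float64(0.0018)]
scene blue [393 267  30  13 203] [407. 274.] [ 0.5183 -0.1932  0.1299] circ [array([ 0.6454, -0.03  ,  0.0321]), np.float64(0.0109)]
scene yellow [282 245  31  16 390] [297. 253.] [0.4438 0.1832 0.005 ] circ [array([0.4446, 0.1839, 0.0393]), np.float64(0.0014)]
scene yellow [392 276  30  14 210] [406. 284.] [ 0.5175 -0.193   0.1058] circ [array([ 0.6192, -0.0628,  0.0324]), np.float64(0.0108)]
scene red [308 274  35  20 543] [325. 284.] [0.4427 0.0198 0.005 ] circ [array([0.4432, 0.0208, 0.0404]), np.float64(0.0011)]
scene red [391 284  30  16 203] [405. 294.] [ 0.5175 -0.1944  0.0816] circ [array([ 0.5963, -0.0932,  0.0319]), np.float64(0.01)]
shk 4776
stack 14609
top 17681
side blue [253 193  48  20 362] [27
[... 323 characters left out ...]
59]), np.float64(0.0125)]
side yellow [272 247  36  17 487] [289. 255.] [0.4435 0.1811 0.0053] circ [array([0.4443, 0.1827, 0.0392]), np.float64(0.0012)]
side yellow [274 263  33   6  65] [290. 266.] [0.4246 0.1358 0.0009] circ [array([0.4401, 0.1712, 0.0447]), np.float64(0.0026)]
side yellow [402 277  38  18 338] [420. 287.] [ 0.5175 -0.1937  0.1051] circ [array([ 0.6316, -0.0528,  0.035 ]), np.float64(0.012)]
side red [301 279  40  22 685] [321. 290.] [0.4427 0.0172 0.0051] circ [array([0.4433, 0.0195, 0.0388]), np.float64(0.001)]
side red [401 289  38  18 309] [419. 300.] [ 0.5174 -0.1954  0.0811] circ [array([ 0.6037, -0.0892,  0.033 ]), np.float64(0.0108)]
shk 6895
stack 21142
top 17125
```

```bash
python3 - <<'E'
from h import *
from cell import cams,manip
s=manip.state(); print(R.from_rotvec(s["tcp_rot"]).as_matrix().round(3))
Ps=[]
for n in("scene","side"):
    c=cams.capture(n); P=cloud(c).reshape(-1,3); P=P[np.isfinite(P[:,0])]; Ps.append(P)
    near=np.hypot(P[:,0]-.53,P[:,1]+.185)<.05
    for lo,hi,r in((.07,.132,.03),(.015,.035,.064)):
        w=(P[:,2]>lo)&(P[:,2]<hi)&(np.hypot(P[:,0]-.53,P[:,1]+.185)<.09)
        print(n,lo,w.sum(),circ(P[w][:,:2],r if r<.05 else None))
    w=near&(P[:,2]>.12);print("ztop",np.percentile(P[w,2],[50,90,99,100]))
P=np.vstack(Ps)
H=np.full((36,40),-1.)
i=((P[:,0]-.25)/.02).astype(int);j=((P[:,1]+.40)/.025).astype(int)
ok=(P[:,0]>.25)&(P[:,1]>-.4)&(i<36)&(j<36)&(P[:,2]<.6)&(P[:,2]>-.05)
H=np.full((36,36),-1.);np.maximum.at(H,(i[ok],j[ok]),P[ok,2])
print("y:  "," ".join(f"{int(round((-.4+.025*k)*100)):3d}" for k in range(36)))
for a in range(36): print(f"{.25+.02*a:.2f}"," ".join(f"{int(round(h*1000)):3d}" if h>-1 else "  ." for h in H[a]))
E
```

```text
[[-0.     0.419  0.908]
 [-0.001  0.908 -0.419]
 [-1.    -0.001 -0.   ]]
scene 0.07 720 (array([ 0.53551187, -0.17011846]), np.float64(0.0014054414645204034))
scene 0.015 724 (array([ 0.53448041, -0.1699691 ,  0.06188601]), np.float64(0.004531738993465456))
ztop [0.14213973 0.15308382 0.16131617 0.16281265]
side 0.07 1198 (array([ 0.53633577, -0.17114272]), np.float64(0.001158695454529633))
side 0.015 1164 (array([ 0.53550054, -0.17148679,  0.06220127]), np.float64(0.004223657365035792))
ztop [0.1429343  0.15397676 0.16117612 0.16197576]
y:   -40 -38 -35 -32 -30 -28 -25 -22 -20 -18 -15 -12 -10  -8  -5  -3   0   3   5   8  10  12  15  18  20  22  25  28  30  33  35  38  40  43  45  48
0.25   .   .   .   .   .   1   4   3   2   1   2   3   2   1   2   3   3   2   3   4   2   3   3   4   4   3   2   3   2   4   2   3   3 600   3   3
0.27   .   .   .   .   .   4   4   3   2   2   2   3   2   3   3   3   2   4   4   3   3   3   3   3   4   4   3   2   5   6   3   3   2   3   3   3
0.29   .   .   .   .   .   1   3   3   2  19  22  19   2   3   3   3   3   3   3   3   4   4   2   3   2   3 
[... 4256 characters left out ...]
   .   .   . 600 599 600 599 600   .   . 600 600 600 599 576   .   .   .   3 591   3   5  13  23  25  13
0.89   .   . 560 600 600 600 600 600 600 600 600 600 600 600 570 580 572 571 568 558 566 571 570 582 571 568 563 559 592 591 575 576 574 582 581 579
0.91   .   . 458   .   .   .   .   .   .   .   .   .   .   .   .   .   .   .   .   .   .   .   .   .   .   .   .   .   .   .   .   .   .   .   .   .
0.93   .   . 407   .   .   .   .   .   .   .   .   .   .   .   .   .   .   .   .   .   .   .   .   .   .   .   .   .   .   .   .   .   .   .   .   .
0.95   .   . 364   .   .   .   .   .   .   .   .   .   .   .   .   .   .   .   .   .   .   .   .   .   .   .   .   .   .   .   .   .   .   .   .   .
```

```bash
cat >> h.py <<'E'
ROT=R.from_matrix(np.array([[0,1,0],[0,0,-1],[-1,0,0]],float)).as_rotvec()
E
python3 - <<'E'
from h import *
from cell import cams,manip,inverse_kinematics
print(R.from_rotvec(ROT).as_matrix().round(2), inverse_kinematics([.535,-.1705,.24],ROT))
s=manip.state();manip.move_linear([.283,.55,.26]) if 0 else None
manip.move_linear([.29,.60,.26],rate=.2)
manip.move_pose([.535,-.1705,.24],ROT)
manip.dwell(.3)
s=manip.state();c=cams.capture("wrist");print(s["tool_pos"],s["clock"],s["contact_force"],s["joint_pos"].round(3))
cv2.imwrite("pics/w1.png",c["image"])
P=cloud(c,s); np.savez("w1.npz",P=P,z=c["z_map"])
for z0 in (.162,.144,.140,.042):
  w=abs(P[...,2]-z0)<.004
  if w.sum()>50: print(z0,w.sum(),np.nanmean(P[w],0).round(4),np.argwhere(w).mean(0).round())
E
```

```text
[[ 0.  1.  0.]
 [-0.  0. -1.]
 [-1.  0.  0.]] [-3.52874754e-01  2.81711508e-02  1.80447435e+00 -4.44089210e-16
  1.30894716e+00 -3.52874754e-01]
[ 0.53513566 -0.17021172  0.24002783] 3.9417 [-0.37813749 -0.23088638 -0.27022108] [-0.352  0.028  1.804  0.     1.309 -0.353]
0.162 688 [ 0.5478 -0.1741  0.1611] [235. 335.]
0.144 4998 [ 0.5614 -0.1722  0.144 ] [226. 352.]
0.14 2809 [ 0.621  -0.1725  0.1414] [226. 429.]
0.042 6715 [ 0.5898 -0.154   0.0412] [181. 376.]
```

View pics/w1.png

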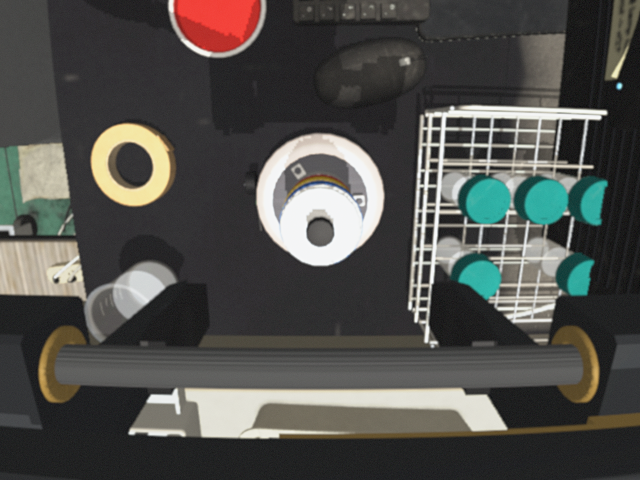

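```bash
cat >> h.py <<'E'
def loc(c,s):
    P=cloud(c,s);T=pose(c,s);g=cv2.cvtColor(c["image"],cv2.COLOR_BGR2GRAY)
    w=np.hypot(P[...,0]-.535,P[...,1]+.17)<.09
    out={}
    for nm,lo,hi,z,rad in(("lid",.139,.150,.143,.0288),("knob",.155,.168,.160,.010)):
        m=(w&(P[...,2]>lo)&(P[...,2]<hi)).astype(np.uint8)
        if nm=="lid":m=(w&(P[...,2]>lo)&(P[...,2]<.17)).astype(np.uint8)
        cs,_=cv2.findContours(m,cv2.RETR_EXTERNAL,cv2.CHAIN_APPROX_NONE)
        k=cv2.convexHull(max(cs,key=cv2.contourArea))[:,0]
        out[nm]=circ(onplane(c,k,z,s)[:,:2])
    return out
E
python3 - <<'E'
from h import *
from cell import cams,manip
s=manip.state();c=cams.capture("wrist")
print(loc(c,s))
P=cloud(c,s)
im=c["image"][140:280,240:400]
cv2.imwrite("pics/w1c.png",cv2.resize(im,None,fx=5,fy=4.2,interpolation=cv2.INTER_NEAREST)[:600,:800])
# shaker base circle: white, contour at z=.042 top plate
w=(np.hypot(P[...,0]-.535,P[...,1]+.17)<.08)&(P[...,2]>.02)&(P[...,2]<.05)
print(circ(P[w][:,:2]) ,w.sum())
h=cv2.cvtColor(c["image"],cv2.COLOR_BGR2HSV)
m=((h[...,1]<60)&(h[...,2]>120)).astype(np.uint8);m[:, :240]=0;m[:,410:]=0
E
```

```text
{'lid': (array([ 0.53689577, -0.17130109,  0.0299389 ]), np.float64(0.0001175421921962754)), 'knob': (array([ 0.53630947, -0.17209361,  0.01008733]), np.float64(0.00023371273100256419))}
(array([ 0.53570586, -0.1772248 ,  0.05330494]), np.float64(0.00959329735026846)) 7120
```

View pics/w1c.png

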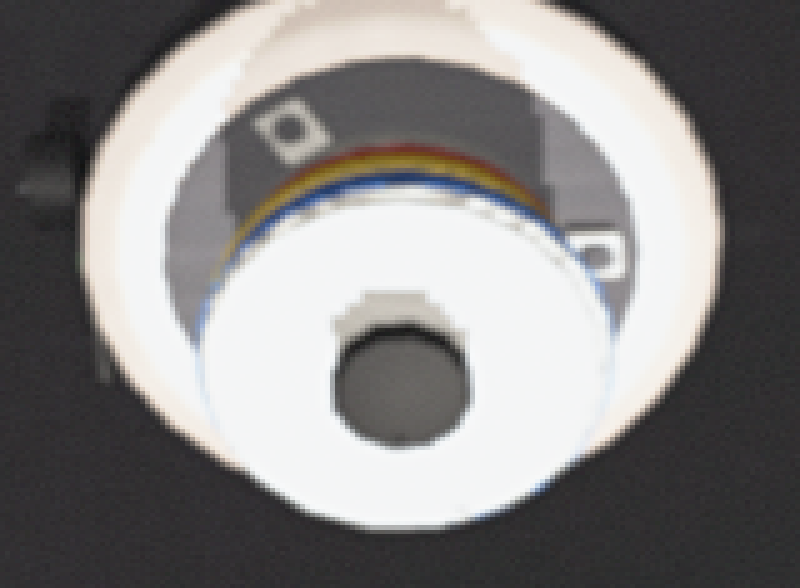

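```bash
python3 - <<'E'
from h import *
from cell import cams,manip
manip.move_linear([.536,-.171,.165],rate=.15)
manip.move_linear([.536,-.171,.118],rate=.06)
manip.dwell(.2)
s=manip.state();print(s["tool_pos"],s["contact_force"],s["clock"])
f0=s["contact_force"]
manip.set_gripper(.066);manip.dwell(.1);s=manip.state();print(s["gripper_width"],s["contact_force"]-f0)
manip.set_gripper(.055,force=5);manip.dwell(.4);s=manip.state();print(s["gripper_width"],s["contact_force"]-f0,s["moment"],s["tool_pos"],s["clock"])
cc=cams.capture("side");cv2.imwrite("pics/s2.png",cv2.resize(cc["image"][180:380,330:530],(600,600)))
E
```

```text
[ 0.53640076 -0.17114529  0.11857404] [ 0.05545473  0.12369837 -0.27765616] 5.825
0.06583403005138969 [0.68917913 0.63234679 0.95103805]
0.05521061299397721 [-0.05288752 -0.40656912  1.98284175] [-0.08106261  0.03408896  0.01538706] [ 0.5360014  -0.17097975  0.1179994 ] 7.2
```

View pics/s2.png

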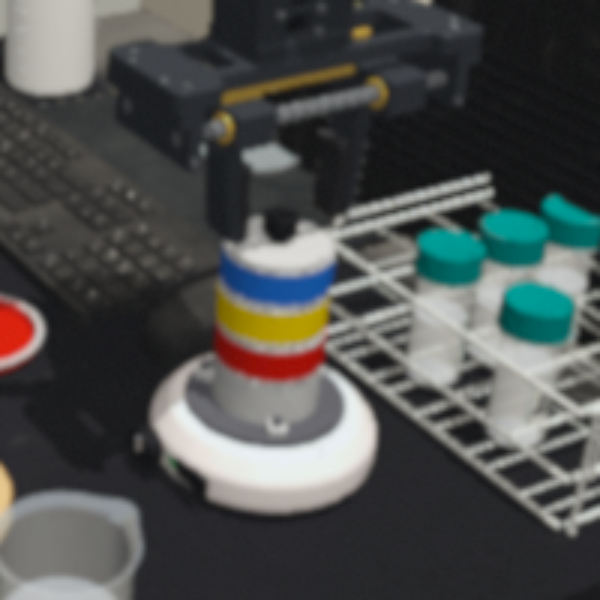

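```bash
python3 - <<'E'
from h import *
from cell import cams,manip
s=manip.state();print(s["tool_pos"],s["joint_pos"].round(4),s["gripper_width"],s["contact_force"],s["moment"])
for n in("side","scene"):
    c=cams.capture(n);T=np.linalg.inv(pose(c));P=cloud(c)
    pts=np.array([s["tool_pos"],s["tool_pos"]+[.03,0,0],s["tool_pos"]+[-.03,0,0],[.536,-.171,.160]])
    uv=cv2.projectPoints(pts,T[:3,:3],T[:3,3],c["intrinsics"],np.array([c["k1"],0,0,0,0.]))[0][:,0]
    print(n,uv.round(1))
    w=(abs(P[...,0]-.536)<.12)&(abs(P[...,1]+.171)<.08)&(P[...,2]>.1)&(P[...,2]<.24)
    for lo in np.arange(.1,.24,.02):
        q=P[w&(P[...,2]>=lo)&(P[...,2]<lo+.02)];print(round(lo,2),len(q),np.nanpercentile(q,[1,50,99],axis=0).round(3)[:,:2].tolist())
    x,y=uv[0].astype(int);im=c["image"].copy()
    for p in uv: cv2.circle(im,tuple(int(round(v)) for v in p),1,(255,0,255),-1)
    cv2.imwrite(f"pics/p_{n}.png",cv2.resize(im[y-75:y+75,x-75:x+75],(600,600),interpolation=cv2.INTER_NEAREST))
s=manip.state();c=cams.capture("wrist");cv2.imwrite("pics/w2.png",c["image"])
E
```

```text
[ 0.53601574 -0.17099433  0.11802078] [-0.3531  0.1222  1.9358  0.      1.0836 -0.3531] 0.055257165885273477 [ 0.06579851 -0.84516548 -0.63282071] [-0.06858242  0.07338241  0.02801623]
side [[420.7 273.1]
 [435.4 268.9]
 [405.6 277.3]
 [422.8 250.6]]
0.1 402 [[0.505, -0.203], [0.518, -0.194], [0.654, -0.156]]
0.12 407 [[0.506, -0.202], [0.518, -0.193], [0.555, -0.157]]
0.14 556 [[0.496, -0.2], [0.532, -0.18], [0.571, -0.147]]
0.16 383 [[0.492, -0.183], [0.535, -0.178], [0.577, -0.161]]
0.18 364 [[0.491, -0.183], [0.562, -0.179], [0.579, -0.161]]
0.2 255 [[0.451, -0.203], [0.57, -0.18], [0.615, -0.144]]
0.22 1254 [[0.45, -0.207], [0.522, -0.197], [0.62, -0.14]]
scene [[406.8 272.9]
 [418.4 269.2]
 [394.8 276.7]
 [408.2 255.7]]
0.1 244 [[0.504, -0.202], [0.517, -0.192], [0.655, -0.155]]
0.12 247 [[0.505, -0.202], [0.518, -0.193], [0.555, -0.156]]
0.14 369 [[0.495, -0.199], [0.533, -0.178], [0.572, -0.144]]
0.16 213 [[0.491, -0.182], [0.532, -0.177], [0.576, -0.16]]
0.18 211 [[0.489, -0.183], [0.562, -0.178], [0.579, -0.16]]
0.2 129 [[0.45, -0.204], [0.57, -0.179], [0.616, -0.148]]
0.22 700 [[0.449, -0.206], [0.529, -0.196], [0.618, -0.139]]
```

View pics/p_side.png

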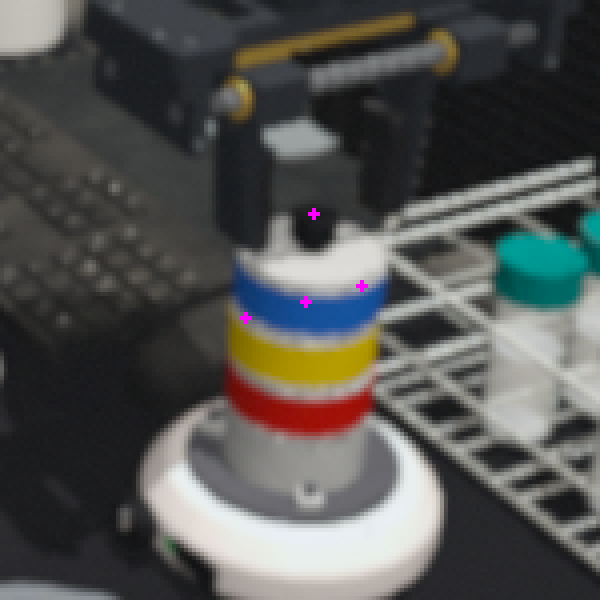

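View pics/w2.png

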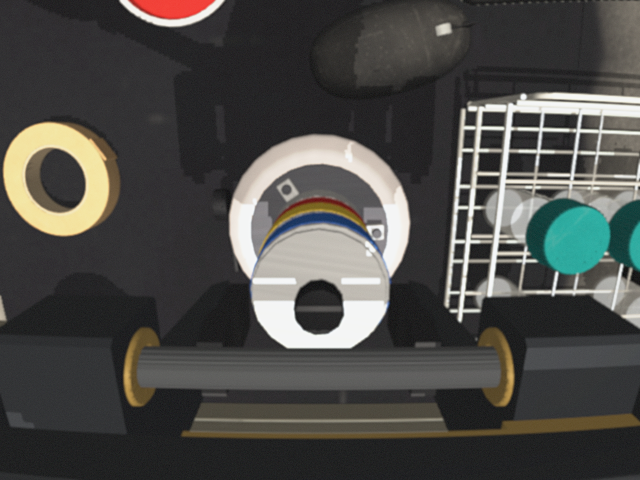

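```bash
python3 - <<'E'
from h import *
from cell import cams,manip
c=cams.capture("side");P=cloud(c)
# left finger column pixels: crop scale 4 ; origin 420-75,273-75
for cc in (238,246,254,262,390,400):
    u=345+cc//4
    print(u,[(v,*P[v,u].round(3)) for v in range(198+150//4,198+300//4,3)])
E
```

```text
404 [(235, np.float64(0.49), np.float64(-0.18), np.float64(0.202)), (238, np.float64(0.491), np.float64(-0.18), np.float64(0.197)), (241, np.float64(0.491), np.float64(-0.179), np.float64(0.191)), (244, np.float64(0.493), np.float64(-0.177), np.float64(0.185)), (247, np.float64(0.493), np.float64(-0.178), np.float64(0.18)), (250, np.float64(0.494), np.float64(-0.177), np.float64(0.174)), (253, np.float64(0.494), np.float64(-0.178), np.float64(0.169)), (256, np.float64(0.495), np.float64(-0.177), np.float64(0.163)), (259, np.float64(0.513), np.float64(-0.153), np.float64(0.141)), (262, np.float64(0.51), np.float64(-0.159), np.float64(0.14)), (265, np.float64(0.508), np.float64(-0.162), np.float64(0.136)), (268, np.float64(0.508), np.float64(-0.162), np.float64(0.131)), (271, np.float64(0.507), np.float64(-0.164), np.float64(0.126))]
406 [(235, np.float64(0.492), np.float64(-0.182), np.float64(0.203)), (238, np.float64(0.493), np.float64(-0.181), np.float64(0.197)), (241, np.float64(0.493), np.float64(-0.181), np.float64(0.192)), (244, np.float64(0.494), np.float64(-0.182), np.float64(
[... 3266 characters left out ...]
float64(0.57), np.float64(-0.182), np.float64(0.175)), (244, np.float64(0.57), np.float64(-0.182), np.float64(0.169)), (247, np.float64(0.573), np.float64(-0.18), np.float64(0.162)), (250, np.float64(0.573), np.float64(-0.181), np.float64(0.157)), (253, np.float64(0.752), np.float64(0.018), np.float64(0.013)), (256, np.float64(0.656), np.float64(-0.09), np.float64(0.081)), (259, np.float64(0.736), np.float64(-0.002), np.float64(0.011)), (262, np.float64(0.731), np.float64(-0.009), np.float64(0.009)), (265, np.float64(0.638), np.float64(-0.113), np.float64(0.077)), (268, np.float64(0.724), np.float64(-0.019), np.float64(0.001)), (271, np.float64(0.715), np.float64(-0.029), np.float64(0.001))]
```

View pics/p_scene.png

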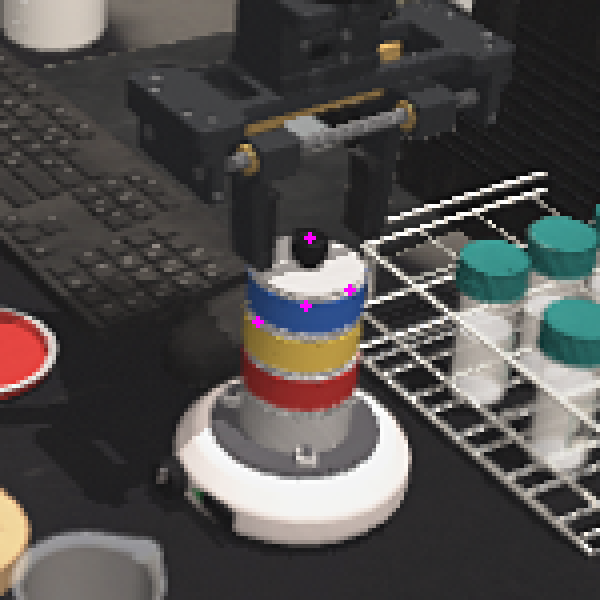

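```bash
python3 - <<'E'
from h import *
from cell import cams,manip
manip.set_gripper(.087)
manip.move_linear([.536,-.171,.083],rate=.05)
manip.dwell(.1)
s=manip.state();print(s["tool_pos"],s["contact_force"],s["clock"])
for n in("side","scene"):
    c=cams.capture(n);P=cloud(c)
    x,y=(420,273) if n=="side" else (407,273)
    cv2.imwrite(f"pics/q_{n}.png",cv2.resize(c["image"][y-75:y+75,x-75:x+75],(600,600),interpolation=cv2.INTER_NEAREST))
    w=(abs(P[...,1]+.181)<.006)&(P[...,2]>.07)&(P[...,2]<.2)
    for lo,hi in((.47,.498),(.578,.60)):
        q=P[w&(P[...,0]>lo)&(P[...,0]<hi)];print(n,len(q),np.percentile(q,[0,2,100],axis=0).round(4).tolist(), np.sort(q[:,2])[:6].round(4))
E
```

```text
[ 0.53644567 -0.17116949  0.0834985 ] [-0.28542799 -0.07690792  0.51121457] 9.0333
side 255 [[0.4741, -0.1835, 0.1199], [0.476, -0.1827, 0.1212], [0.4933, -0.1751, 0.1736]] [0.1199 0.1203 0.1203 0.1206 0.121  0.1212]
side 350 [[0.5785, -0.1856, 0.1196], [0.5791, -0.1843, 0.1213], [0.5993, -0.175, 0.1999]] [0.1196 0.1199 0.12   0.1204 0.1208 0.1212]
scene 140 [[0.4744, -0.1833, 0.1173], [0.4746, -0.1823, 0.1192], [0.4926, -0.1752, 0.1705]] [0.1173 0.1188 0.1192 0.1193 0.1201 0.1225]
scene 177 [[0.5782, -0.1842, 0.1197], [0.5787, -0.1835, 0.122], [0.5971, -0.1751, 0.1993]] [0.1197 0.1199 0.1207 0.1218 0.1222 0.1224]
```

View pics/q_side.png

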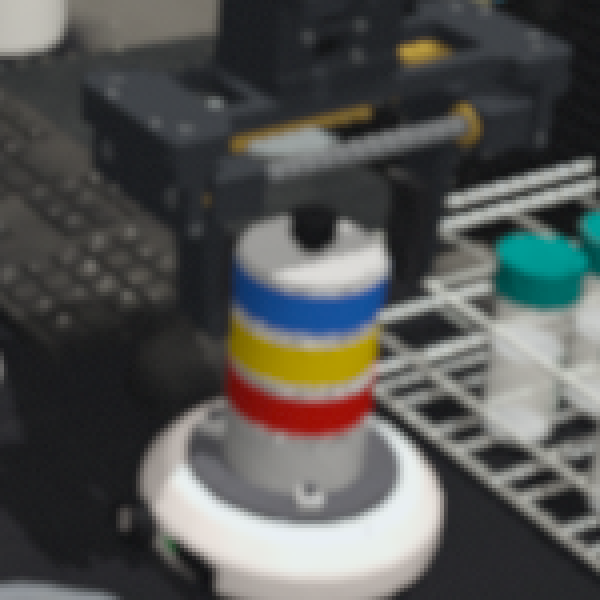

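```bash
python3 - <<'E'
from h import *
from cell import cams,manip
manip.move_linear([.536,-.171,.082],rate=.05)
manip.dwell(.1);f0=manip.state()["contact_force"]
manip.set_gripper(.064,force=5);manip.dwell(.1);s=manip.state();print(s["gripper_width"],s["contact_force"]-f0)
manip.set_gripper(.05,force=5);manip.dwell(.3);s=manip.state();print(s["gripper_width"],s["contact_force"]-f0,s["moment"],s["tool_pos"],s["clock"])
c=cams.capture("side");cv2.imwrite("pics/g1.png",cv2.resize(c["image"][198:348,345:495],(600,600),interpolation=cv2.INTER_NEAREST))
E
```

```text
0.06386886295514159 [ 0.62940374  0.01404276 -0.18230369]
0.06084618872775082 [ 0.08878346 -0.25031185 -1.62941571] [-0.03543806 -0.01191805 -0.0058667 ] [ 0.53605453 -0.17099048  0.08199439] 10.6167
```

View pics/g1.png

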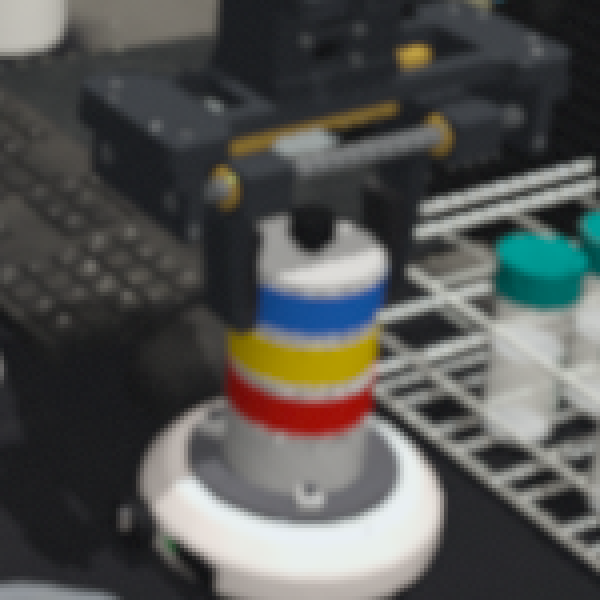

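```bash
cat >> h.py <<'E'
OFF=.026   # TCP z = sieve underside z - OFF
def place(manip,x,y,zs,tol=.0):
    """lower carried sieve (hover -> zs) and report forces"""
    manip.move_linear([x,y,zs+.010-OFF],rate=.12)
    manip.dwell(.15);f0=manip.state()["contact_force"]
    z=zs+.004
    while z>zs-.0025:
        manip.move_linear([x,y,z-OFF],rate=.03);manip.dwell(.1)
        s=manip.state();df=s["contact_force"]-f0
        if df[2]>2.5: break
        z-=.001
    print("placed z",round(z,4),"df",df.round(2),"tool",s["tool_pos"].round(4),"clock",s["clock"])
    return z
E
python3 - <<'E'
from h import *
from cell import cams,manip
x,y=.536,-.171
f0=manip.state()["contact_force"]
manip.set_gripper(.05,force=25);manip.dwell(.2);s=manip.state();print(s["gripper_width"],s["contact_force"]-f0)
manip.move_linear([x,y,.094],rate=.04);manip.dwell(.1);s=manip.state();print(s["gripper_width"],s["contact_force"]-f0)
c=cams.capture("side");cv2.imwrite("pics/g2.png",cv2.resize(c["image"][198:348,345:495],(600,600),interpolation=cv2.INTER_NEAREST))
manip.move_linear([x,y,.165],rate=.15)
manip.dwell(.2);s=manip.state();print(s["gripper_width"],s["contact_force"]-f0,s["moment"],s["clock"])
c=cams.capture("side");cv2.imwrite("pics/g3.png",cv2.resize(c["image"][138:338,345:545],(600,600),interpolation=cv2.INTER_NEAREST))
E
```

```text
0.060460812620493624 [ 0.10982237 -0.26848376 -0.00382476]
0.06038090255124301 [-1.04728555 -0.10890023 -1.42589361]
0.05976531094538492 [-0.50132934  0.11295603 -1.42991443] [-0.02376777  0.12660855  0.02091509] 12.5083
```

View pics/g3.png

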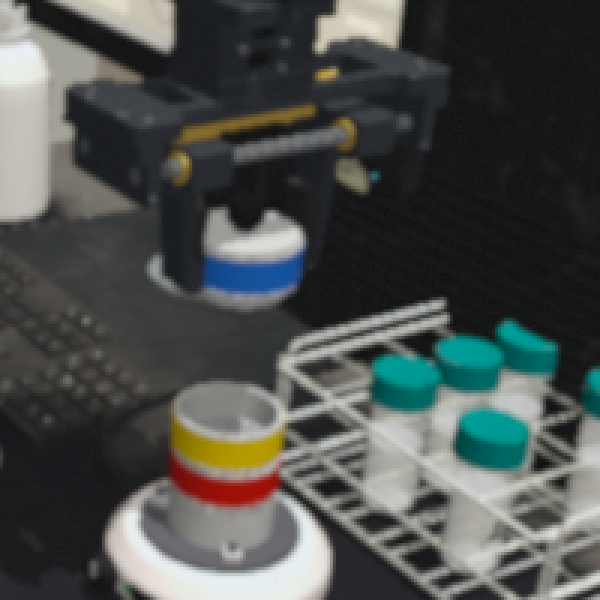

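```bash
python3 - <<'E'
from h import *
from cell import cams,manip
manip.move_linear([.4315,.334,.08],rate=.25)
place(manip,.4315,.334,.004)
c=cams.capture("scene");cv2.imwrite("pics/b1.png",cv2.resize(c["image"][150:270,200:340],(700,600),interpolation=cv2.INTER_NEAREST))
E
```

```text
placed z 0.003 df [-2.69 -2.32  7.74] tool [ 0.4316  0.334  -0.0221] clock 18.0667
```

View pics/b1.png

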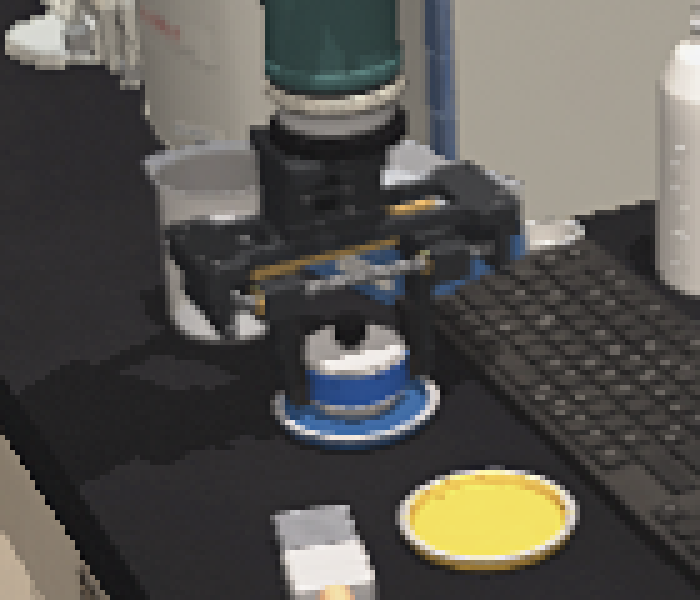

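```bash
python3 - <<'E'
from h import *
from cell import cams,manip
manip.set_gripper(.075);manip.dwell(.1)
manip.move_linear([.4315,.334,.10],rate=.15)
manip.set_gripper(.087)
manip.move_linear([.536,-.171,.12],rate=.3)
manip.dwell(.2)
s=manip.state();c=cams.capture("wrist");cv2.imwrite("pics/w3.png",c["image"]);P=cloud(c,s)
m=masks(c["image"]);
print(s["clock"],s["contact_force"])
w=(np.hypot(P[...,0]-.536,P[...,1]+.171)<.045)&(P[...,2]>.105)&(P[...,2]<.125)
print(w.sum(),circ(P[w][:,:2]),np.median(P[w],0))
cs,_=cv2.findContours(w.astype(np.uint8),cv2.RETR_EXTERNAL,cv2.CHAIN_APPROX_NONE)
k=cv2.convexHull(max(cs,key=cv2.contourArea))[:,0];print(circ(onplane(c,k,.116,s)[:,:2]))
c=cams.capture("scene");cv2.imwrite("pics/b2.png",cv2.resize(c["image"][150:330,220:440],(733,600),interpolation=cv2.INTER_NEAREST))
E
```

```text
22.05 [-0.41385647  0.37634679  0.70529432]
3938 (array([ 0.53616216, -0.17050215,  0.02805865]), np.float64(0.0010232107894552886)) [ 0.5358708  -0.17693446  0.11618527]
(array([ 0.53620393, -0.17068976,  0.03061482]), np.float64(0.00041667989652623426))
```

View pics/b2.png

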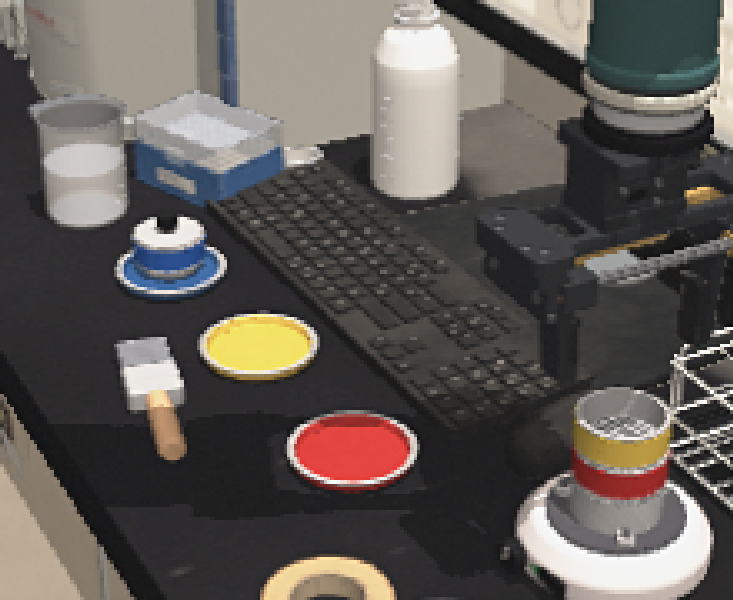

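View pics/w3.png

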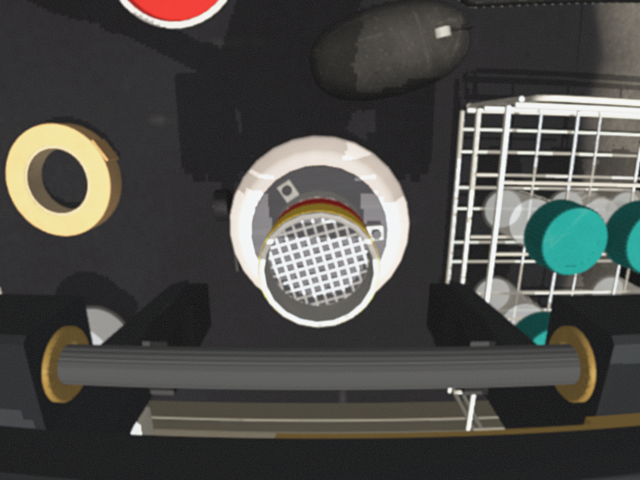

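```bash
cat >> h.py <<'E'
def pick(manip,x,y,zs):
    manip.move_linear([x,y,zs+.012-OFF],rate=.12)
    manip.move_linear([x,y,zs-OFF],rate=.05);manip.dwell(.1)
    f0=manip.state()["contact_force"]
    manip.set_gripper(.064,force=5);manip.set_gripper(.05,force=5);manip.dwell(.2);s=manip.state()
    print("soft",s["gripper_width"],(s["contact_force"]-f0).round(2))
    manip.set_gripper(.05,force=25);manip.dwell(.15)
    manip.move_linear([x,y,zs+.012-OFF],rate=.04)
    manip.move_linear([x,y,zs+.06-OFF],rate=.12);manip.dwell(.15)
    s=manip.state();print("lifted",s["gripper_width"],(s["contact_force"]-f0).round(2),s["clock"])
E
python3 - <<'E'
from h import *
from cell import cams,manip
pick(manip,.536,-.171,.084)
c=cams.capture("side");cv2.imwrite("pics/y1.png",cv2.resize(c["image"][138:338,345:545],(600,600),interpolation=cv2.INTER_NEAREST))
E
```

```text
soft 0.05915055498460186 [-0.1  -0.14  0.17]
lifted 0.05800982333649286 [ 1.91  0.33 -0.95] 25.6833
```

View pics/y1.png

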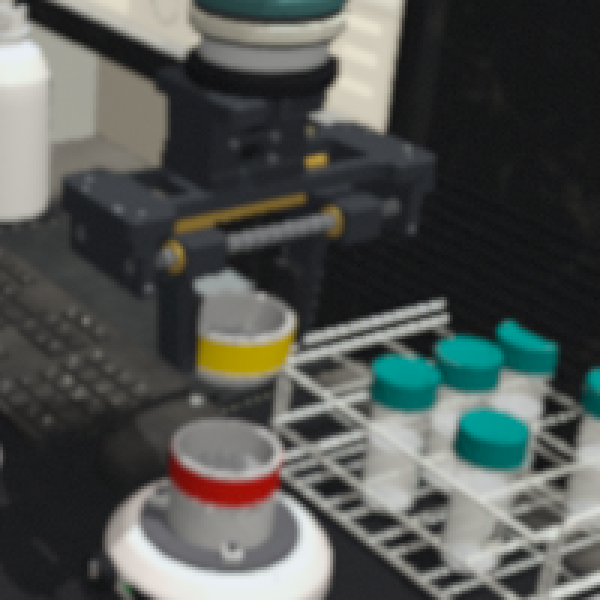

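```bash
python3 - <<'E'
from h import *
from cell import cams,manip
manip.move_linear([.4443,.183,.07],rate=.3)
place(manip,.4443,.183,.004)
manip.set_gripper(.075);manip.dwell(.1)
manip.move_linear([.4443,.183,.08],rate=.15)
manip.set_gripper(.087)
manip.move_linear([.536,-.171,.10],rate=.3);manip.dwell(.15)
c=cams.capture("scene");cv2.imwrite("pics/y2.png",cv2.resize(c["image"][150:330,220:440],(733,600),interpolation=cv2.INTER_NEAREST))
s=manip.state();c=cams.capture("wrist");P=cloud(c,s)
w=(np.hypot(P[...,0]-.536,P[...,1]+.171)<.045)&(P[...,2]>.083)&(P[...,2]<.1)
cs,_=cv2.findContours(w.astype(np.uint8),cv2.RETR_EXTERNAL,cv2.CHAIN_APPROX_NONE)
k=cv2.convexHull(max(cs,key=cv2.contourArea))[:,0];print(circ(onplane(c,k,.092,s)[:,:2]),s["clock"])
E
```

```text
placed z 0.003 df [-3.05  0.05  8.84] tool [ 0.4443  0.183  -0.0221] clock 30.3
(array([ 0.53655709, -0.17184301,  0.03053171]), np.float64(0.0003256096084665285)) 33.625
```

View pics/y2.png

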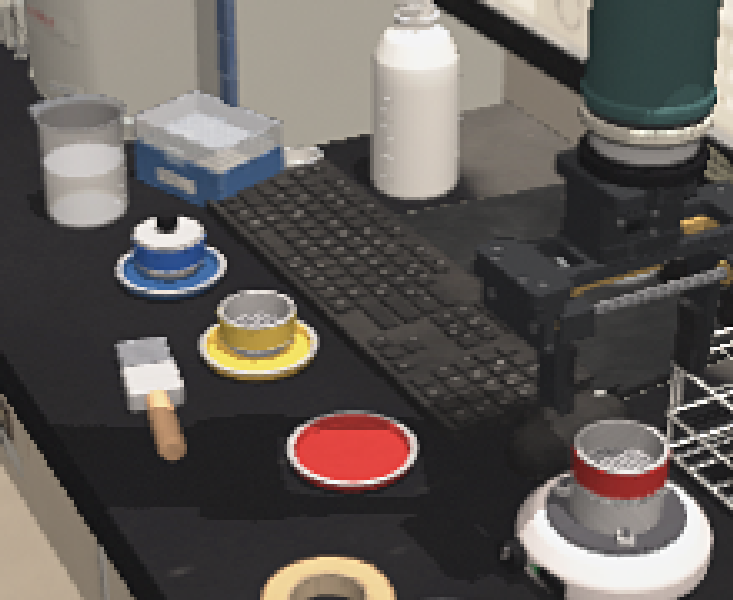

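```bash
python3 - <<'E'
from h import *
from cell import cams,manip
pick(manip,.536,-.171,.060)
manip.move_linear([.4433,.020,.07],rate=.3)
place(manip,.4433,.020,.004)
manip.set_gripper(.075);manip.dwell(.1)
manip.move_linear([.4433,.020,.08],rate=.15)
manip.set_gripper(.087)
# look at pan
manip.move_linear([.536,-.171,.10],rate=.3);manip.dwell(.15)
c=cams.capture("scene");cv2.imwrite("pics/r2.png",cv2.resize(c["image"][150:330,220:440],(733,600),interpolation=cv2.INTER_NEAREST))
s=manip.state();c=cams.capture("wrist");P=cloud(c,s);cv2.imwrite("pics/w5.png",c["image"])
w=(np.hypot(P[...,0]-.536,P[...,1]+.171)<.045)&(P[...,2]>.060)&(P[...,2]<.078)
cs,_=cv2.findContours(w.astype(np.uint8),cv2.RETR_EXTERNAL,cv2.CHAIN_APPROX_NONE)
k=cv2.convexHull(max(cs,key=cv2.contourArea))[:,0];print(circ(onplane(c,k,.068,s)[:,:2]),s["clock"])
E
```

```text
soft 0.060398991952988014 [-0.21  0.62 -0.09]
lifted 0.05953664903701235 [ 0.15 -0.07 -1.24] 37.225
placed z 0.003 df [-3.41  0.25  9.44] tool [ 0.4433  0.02   -0.0221] clock 41.2667
(array([ 0.53661327, -0.17212532,  0.03022944]), np.float64(0.0003811204178109213)) 44.0667
```

View pics/r2.png

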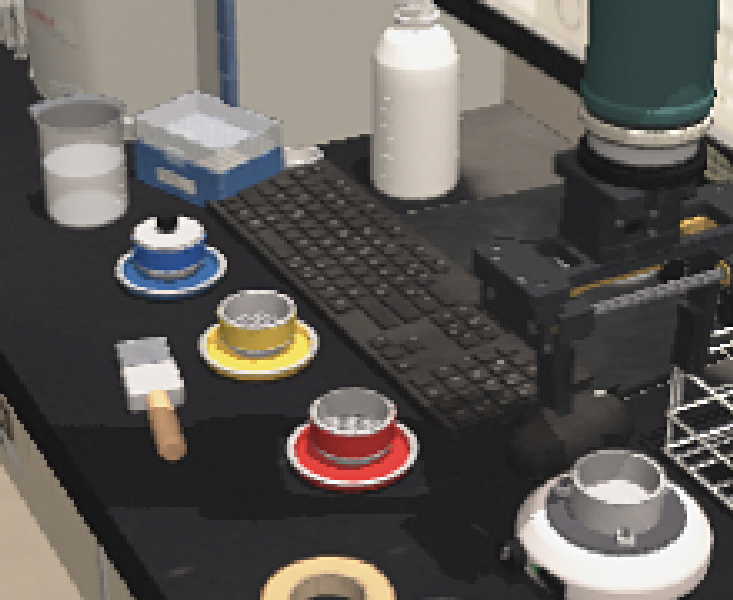

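View pics/w5.png

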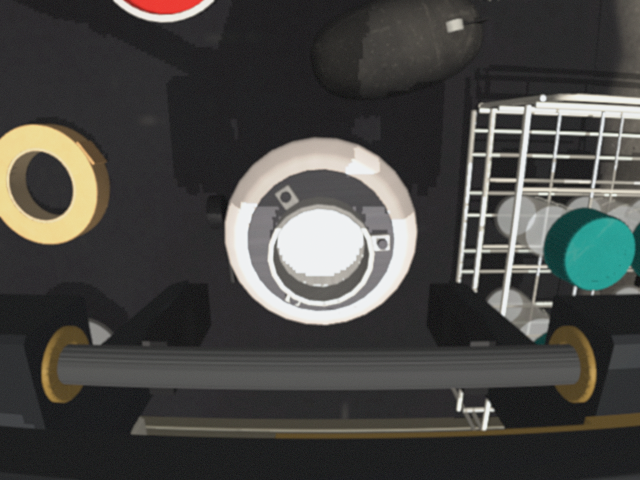

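```bash
python3 - <<'E'
from h import *
from cell import cams,manip
manip.move_linear([.4315,.334,.10],rate=.3);manip.move_linear([.4315,.334,.075],rate=.1);manip.dwell(.15)
s=manip.state();c=cams.capture("wrist");P=cloud(c,s);cv2.imwrite("pics/w6.png",c["image"])
w=(np.hypot(P[...,0]-.4315,P[...,1]-.334)<.045)&(P[...,2]>.028)&(P[...,2]<.07)
cs,_=cv2.findContours(w.astype(np.uint8),cv2.RETR_EXTERNAL,cv2.CHAIN_APPROX_NONE)
k=cv2.convexHull(max(cs,key=cv2.contourArea))[:,0];print(circ(onplane(c,k,.036,s)[:,:2]),s["tool_pos"],s["clock"])
E
```

```text
(array([0.43157057, 0.33344118, 0.0306891 ]), np.float64(0.00037451426584268673)) [0.43198206 0.33412796 0.07552317] 46.5333
```

View pics/w6.png

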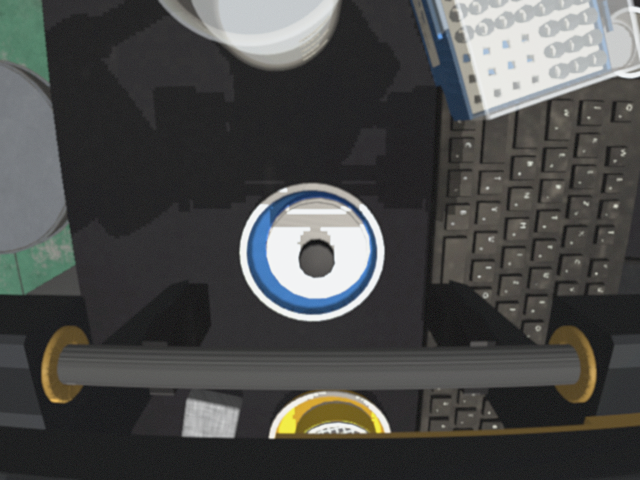

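```bash
python3 - <<'E'
from h import *
from cell import cams,manip
pick(manip,.4315,.334,.004)
manip.move_linear([.4315,.334,.13],rate=.15)
manip.move_linear([.5363,-.1714,.13],rate=.25)
manip.move_linear([.5363,-.1714,.080-OFF],rate=.12);manip.dwell(.15)
c=cams.capture("side");cv2.imwrite("pics/f1.png",cv2.resize(c["image"][188:338,345:495],(600,600),interpolation=cv2.INTER_NEAREST))
place(manip,.5363,-.1714,.060)
c=cams.capture("side");cv2.imwrite("pics/f2.png",cv2.resize(c["image"][188:338,345:495],(600,600),interpolation=cv2.INTER_NEAREST))
E
```

```text
soft 0.060809169256035425 [-0.1  -0.45  0.15]
lifted 0.06030347383837306 [ 0.45  0.7  -1.17] 50.3833
placed z 0.059 df [-3.49 -0.8   7.43] tool [ 0.5364 -0.1714  0.034 ] clock 56.95
```

View pics/f1.png

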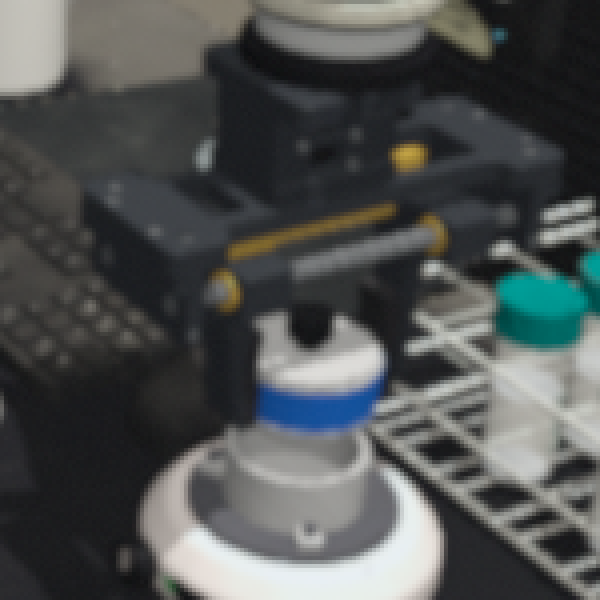

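View pics/f2.png

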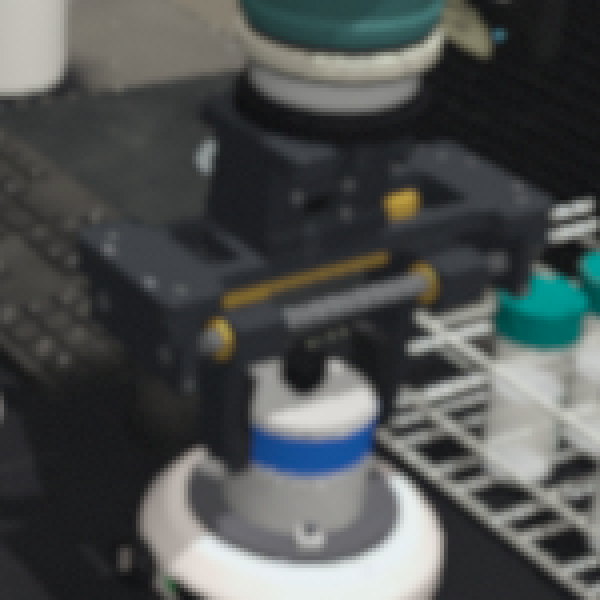

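Contact came at the seated height (60 mm) and the band sits directly above the pan. I'll release, withdraw and check everything.

```bash
python3 - <<'E'
from h import *
from cell import cams,manip
manip.set_gripper(.075);manip.dwell(.1);manip.set_gripper(.087)
manip.move_linear([.5363,-.1714,.20],rate=.12)
manip.dwell(.2)
s=manip.state();c=cams.capture("wrist");P=cloud(c,s);cv2.imwrite("pics/e_w.png",c["image"])
d=np.hypot(P[...,0]-.5363,P[...,1]+.1714)
w=(d<.045)&(P[...,2]>.088)&(P[...,2]<.12)
cs,_=cv2.findContours(w.astype(np.uint8),cv2.RETR_EXTERNAL,cv2.CHAIN_APPROX_NONE)
k=cv2.convexHull(max(cs,key=cv2.contourArea))[:,0];print(circ(onplane(c,k,.092,s)[:,:2]),s["clock"],s["contact_force"])
p=P[(d<.026)&(d>.014)&(P[...,2]>.088)&(P[...,2]<.1)];A=np.c_[p[:,:2]-p[:,:2].mean(0),np.ones(len(p))]
print("lid plane",np.linalg.lstsq(A,p[:,2],rcond=None)[0].round(4),len(p))
print("knob top",np.percentile(P[d<.009][:,2],[50,90]))
for n in("scene","side"):
    c=cams.capture(n);P=cloud(c);m=masks(c["image"])
    cv2.imwrite(f"pics/e_{n}.png",cv2.resize(c["image"][170:350,220:460],(800,600)))
    for nm,xy in(("blue",(.4315,.334)),("yellow",(.4443,.183)),("red",(.4433,.02)),("shaker",(.536,-.171))):
        d=np.hypot(P[...,0]-xy[0],P[...,1]-xy[1])<.055
        rim=P[d&(P[...,2]>.006)&(P[...,2]<.013)];rw=P[d&(P[...,2]>.016)][:,2] if nm!="shaker" else P[d&(P[...,2]>.07)][:,2]
        print(n,nm,"top z",np.percentile(rw,[50,98]).round(4) if len(rw)>20 else None)
    for i in ("blue","yellow","red"): pass
    w=m["blue"].copy().astype(np.uint8)
    nn,lab,st,ce=cv2.connectedComponentsWithStats(w)
    for i in range(1,nn):
        q=np.nanmedian(P[lab==i],0)
        if st[i,4]>100 and abs(q[0]-.43)<.04 and abs(q[1]-.334)<.04:
            cs,_=cv2.findContours((lab==i).astype(np.uint8),cv2.RETR_EXTERNAL,cv2.CHAIN_APPROX_NONE)
            print(n,"blue dish",circ(onplane(c,max(cs,key=len)[:,0],.005)[:,:2]))
E
```

```text
(array([ 0.53651296, -0.17229632,  0.03036759]), np.float64(0.00013436359216254906)) 59.6417 [-0.13823576 -0.80881051  0.38773796]
lid plane [ 0.0011 -0.0012  0.0963] 2708
knob top [0.11301352 0.11406492]
scene blue top z None
scene yellow top z [0.0271 0.0378]
scene red top z [0.0272 0.0379]
scene shaker top z [0.4216 0.6152]
scene blue dish (array([0.43087909, 0.33492014, 0.03853445]), np.float64(0.001731489694915885))
side blue top z None
side yellow top z [0.0277 0.0376]
side red top z [0.0275 0.0376]
side shaker top z [0.4057 0.5165]
side blue dish (array([0.43197251, 0.334083  , 0.03502298]), np.float64(0.002226052169713503))
```

View pics/e_scene.png

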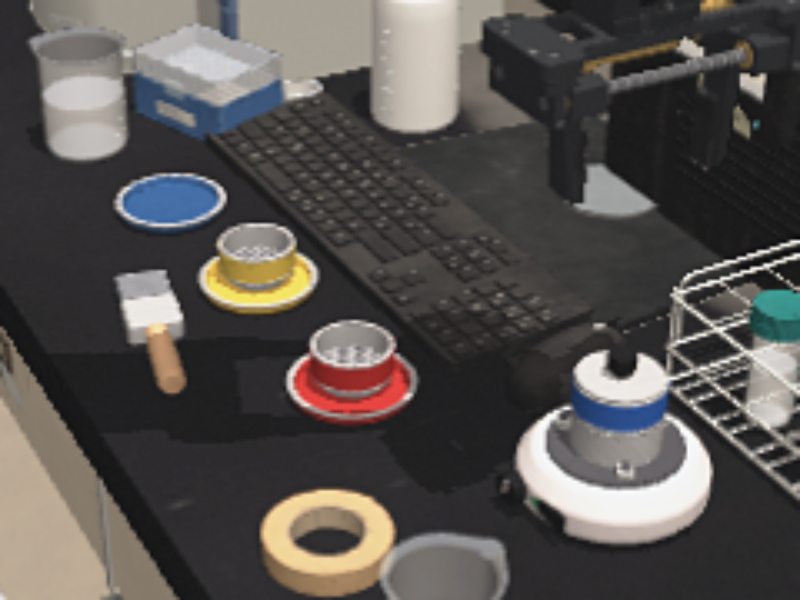

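View pics/e_side.png

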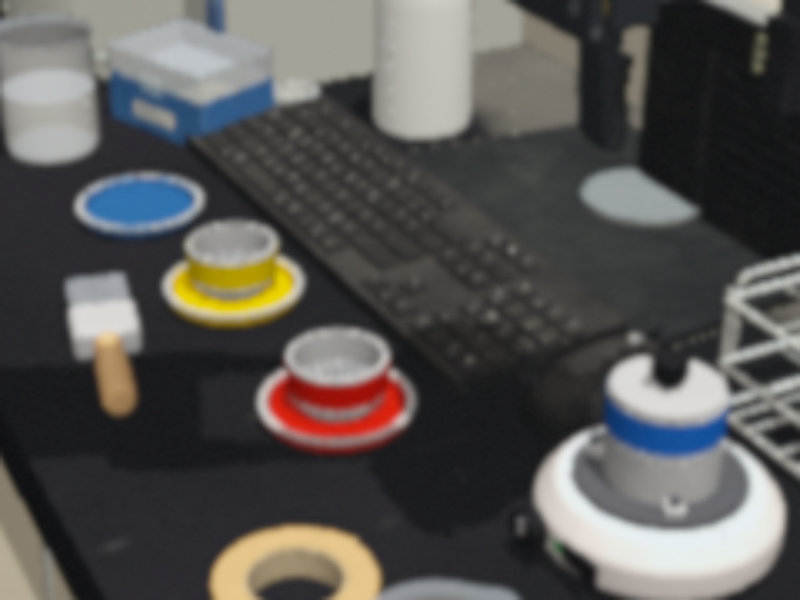

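```bash
python3 -c "
from cell import order,manip
order.close_job();print(manip.state()['clock'])"
```

```text
the job is handed in; nothing more can be done
the job is handed in; nothing more can be done
```

The nest is stripped and closed again, and I handed the job in at about 60 s on the robot's clock. The yellow sieve stands in the yellow dish and the red in the red dish. The blue sieve sits in the receiver pan with its lid on. I parked it with the lid in the blue dish in between.

- **Blue sieve and lid:** the lid plane measured 96 mm high (95 expected) and level to about 1 mrad. The knob top measured 113 mm (112 expected). The sieve's axis is within 0.2 mm of the pan's as measured by the wrist camera. Contact on lowering came at the seated height of 60 mm.
- **Yellow and red sieves:** both look upright and well inside their dishes. Their rims measured about 38 mm (36 expected, and the outside cameras read 1–3 mm high).
- **Dishes and beakers:** the blue dish is within about 0.2 mm of where I first measured it. The yellow and red dishes show no visible shift in the final pictures. I never worked near the beakers and did not re-measure them.
- **Forces:** wrist force changes at set-down stayed under about 10 N.

**What disagreed:** the fingertips are about 36 mm short of the reported TCP. My first grip therefore closed above the lid without touching anything. I measured the offset in the side and scene pictures and used it for every later grasp.

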